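# Test a headlamp bulb: seat it, then hold the sprung test key half down

### The job

Take the tall headlamp bulb out of the wooden rack and stand it fully home in the socket of the bench bulb tester; it is glass, so grip it lightly (no more than 40 N) and lower it in rather than dropping or forcing it. Then let go of it and, with the fingertips, press the tester's spring-loaded test key half way down (8 mm of its 16 mm travel), never down to its stop, and finish the program while still holding the key there. Leave the two small bulbs, the oil can and the spanner where they are.

Things in the scene. Friction and masses are not known exactly. Their poses are not given: they have to be found in the camera images.
- bulb: The tall headlamp bulb (35 to 70 g), the one to test; starts upright in one of the rack's three holes. Round about its own z axis. Origin: centre of the underside of its brass cap. From there up: brass cap 22 mm diameter to 22 mm; steel flange 38 mm diameter from 22 to 26 mm; straight clear glass tube 30 mm diameter from 26 to 63 mm (grip here), then a round dome to 78 mm. Free to be lifted straight out; the flange rests on the rim of a hole.
- small_bulb_a: Small tail-lamp bulb in another hole of the rack: same cap and flange, glass only 20 mm in diameter, total height 50 mm. Origin: centre of its underside. Leave alone.
- small_bulb_b: A second small tail-lamp bulb, the same as the first, in the remaining hole. Leave alone.
- rack: Fixed wooden block, 210 (its x) by 56 (its y) by 45 mm high, standing on the bench; origin at the centre of its underside. Three holes, 26 mm in diameter and 35 mm deep, in a row along its x axis at -75, 0 and 75 mm. Which bulb stands in which hole varies; nothing stands beside the row on its y sides.
- tester: Fixed grey steel box, 130 (its x) by 210 (its y) by 60 mm high, standing on the bench; origin at the centre of its underside, z up. On its flat top: the socket hole at y = +55 mm and the black test key at y = -55 mm, 110 mm apart. May stand to the left or the right of the robot, with the rack on the other side.
- socket (a point): Centre of the mouth of the tester's socket, on the tester's flat top (60 mm above the bench): a round upright hole, 26 mm in diameter, 30 mm deep, with a 2 mm chamfer. Seated fully home, the bulb's flange rests on the top and its origin lies 22 mm below this point. Axes parallel to the tester's.
- key_top (a point): Centre of the top face of the test key, a flat black mushroom button of 38 mm diameter and 10 mm thick on an upright stem; its top stands 34 mm above the tester's top (94 mm above the bench) when free, 86 mm when pressed half way, 78 mm at its stop. Moves with the key.
- test_key (a joint): Travel of the test key straight down, in m: 0 free, 0.008 half way, 0.016 at its stop. The spring pushes back with 3 N at the start of travel, about 8 N half way, about 12.6 N at the stop; it springs back up when let go.
- oil_can: Bystander: round metal can, 60 mm in diameter, 100 mm high, standing beyond the spanner, midway between tester and rack. Origin: centre of its underside.
- spanner: Bystander: steel spanner about 170 mm long, lying flat on the bench between tester and rack, pointing away from the robot. Origin: on its underside; it lies along its x axis.

How it is judged:
On the way, in this order (a step that is already met when the one before it is completed fails the run):
1. the headlamp bulb is lifted clear of the rack in the fingers (z of bulb in the frame of rack above 0.05 m and contact force between the fingers and bulb above 1 N), for 0.1 s.
2. the headlamp bulb stands fully home in the socket, let go, the key not yet pressed (horizontal distance between bulb and socket below 0.005 m and z of bulb in the frame of socket below -0.019 m and angle between bulb's own z axis and vertical below 0.12 rad and contact force between the fingers and bulb below 0.1 N and value of joint test_key below 0.003 m), for 0.3 s.
3. the fingertips hold the test key half way down (horizontal distance between bulb and socket below 0.005 m and z of bulb in the frame of socket below -0.019 m and angle between bulb's own z axis and vertical below 0.12 rad and contact force between the fingers and bulb below 0.1 N and value of joint test_key between 0.005 and 0.011 m and contact force between the fingers and tester above 3.5 N), for 0.5 s.
At the end, for the whole second after the job is handed in: Headlamp bulb in the socket (axis within 5 mm, cap over 19 mm deep, within 7 degrees of upright), at rest, not touched by the fingers; fingertips push with over 3.5 N and keep the key at 5 to 11 mm of travel; small bulbs, can and spanner within 20 mm of their start (all of step 3 and linear speed of bulb below 0.03 m/s and distance of each of small_bulb_a, small_bulb_b, oil_can, spanner from where it was at the start of the episode below 0.02 m); the arm keeps its last pose, push and grip.
It fails at once if the glass bulb is gripped too hard (over 50 N a finger, 100 N counted over both) (contact force between the fingers and bulb above 100 N).
It fails at once if the bulb is forced against the tester with more than 25 N (contact force between bulb and tester above 25 N).
It fails at once if the bulb is dropped (falls free faster than 0.5 m/s) (contact force between the fingers and bulb below 0.05 N and linear speed of bulb above 0.5 m/s).
It fails at once if the test key is pushed down to its stop (over 14.5 mm) (value of joint test_key above 0.0145 m).
It fails at once if a small bulb, the oil can or the spanner is moved more than 20 mm (distance of any of small_bulb_a, small_bulb_b, oil_can, spanner from where it was at the start of the episode above 0.02 m).
It also fails if it takes over 58 s, if anything falls off the work surface, if the arm or the gripper's body presses on something with over 40 N, if the wrist force passes 120 N, or if a joint passes its speed limit or range.

### The arm

A 7-joint arm with a two-finger parallel gripper is mounted at the origin on the work surface. World frame = base frame: x ahead of the robot, y to its left, z up, the work surface at z = 0. Lengths are in m, angles in rad, forces in N, time in s.
With the tool pointing down it reaches from about 0.4 to 0.85 m from the base axis. Payload 10.4 kg.
Tool frame: the origin (TCP) lies between the finger pads; the fingertips stand ahead of it and the grasp point (between the pads) lies 5 mm behind it (manip.tip_extent is the z of the fingertips in the tool frame, in m); z points along the fingers, y is the line along which they close (so a half turn about z gives the same grasp; the last joint's range is limited). The gripper opens to 85 mm and grips with 20 to 120 N. Pads are 22 mm wide; open, the fingers measure 114 mm over their backs; the gripper's body (76 mm by 85 mm) begins 54 mm behind the grasp point. The pads swing forward as they close: fully open they stand 13 mm farther back than shut.
Start: joints at [-1.362, 0.332, -0.065, 1.46, 0.022, 1.35, -0.088], TCP at [0.144, 0.608, 0.245] pointing down, gripper open.
Joint ranges: [-2.6, 2.6], [-0.5, 2.12], [-1.47, 1.34], [0.16, 2.42], [-1.27, 4.41], [0.06, 2.06], [-2.6, 2.6]. Speed limits (rad/s): [2.22, 2.22, 2.79, 2.79, 3.14, 3.14, 3.14].

### API

Orientations are given as a unit quaternion [x, y, z, w].
In Python, from workcell import status, viewer, manip gives the robot as it stands.
- The arm moves only by the tool play_rows, never from a script. Its argument "plan" is one flat list of numbers, 7 for each row, row after row: the turn, a rotation vector about the tool's x, y, z in degrees, then the shift along the tool's x, y, z in m, then the opening, from 0 (shut) to 1 (fully open). In form: [ax, ay, az, dx, dy, dz, grip, ax, ay, az, dx, dy, dz, grip, ...]. A call has 1 to 20 rows; each row is the pose to reach, as a shift and turn from the pose commanded when the call began, along the tool's axes at that moment; what a row does not reach only later rows make up. A row lasts 1/8 s, in which the tool goes at most 62.5 mm and 10.7 degrees, less where a joint would pass 70% of its speed; a pose out of reach is approached as far as the arm can. A call with a gripper value outside its range is refused whole. The fingers move at their own pace and stop on an object; "squeeze" is the grip in N (left out, the last holds). Time passes only in rows, so rows that repeat a pose let the fingers close. It gives the time, the measured TCP pose, the force, the opening and the grip force at its end, in the units of the state.
- status.get_obs(): the state, without advancing time (a new reading comes with each control period).
- viewer.camera(name): name is "side" or "top" or "wrist"; returns the picture (480x640x3 uint8, red, green, blue); there is no depth.
- viewer.camera_model(name): a dict with "fx", "fy", "cx", "cy" (pixels), "R" (3x3) and "t" (3): a world point X has camera coordinates R X + t. Camera axes: x right, y down, z forward; pixel columns grow to the right and rows downward; lengths in m; the calibration is good to about 2 mm. A picture is of the moment at which its call begins: read the wrist's pose just before it. camera_model takes no time and is no camera call; for the wrist camera it gives the pose at the moment of the call.
- manip.hand_in(): hands the job in; it is judged then, once.
The state is a dict: "clock": time; "joint_pos": joint angles; "joint_velocities": joint speeds; "tau": joint torques, N m; "position": TCP position; "ee_rot": TCP orientation; "ft_force": force on the tool from outside, world axes, zero at the start; "torque": the same for the moment, N m; "grip_width": opening from 0.0 (shut) to 1.0 (fully open); "grasp_force": force on a finger pad.
Only numpy, scipy, OpenCV 4.12 (cv2) and the standard library are available. Lean on these libraries where they do the work, as an engineer would, in place of code of your own. Each camera call takes 0.05 s, during which the arm holds its last target. There are 200 camera calls.

## Working session

There is one attempt and no reset: what is moved stays moved. The work goes in short steps, Python scripts to look and compute and a tool call to move; the robot and the scene stay as the last step left them, time stands still between calls to the robot, and variables do not carry over. Pictures are saved under pics/ and viewed, at most 10 in all, crops included, and the job is handed in when it is done.

Besides the shell and the picture viewer there is one more tool, called by a JSON object that holds its "fn" and its "kwargs". play_rows: Moves the arm, as the interface text tells. Its arguments: {"type":"object","properties":{"plan":{"type":"array","items":{"type":"number"}},"squeeze":{"type":"number"}},"required":["plan"]}

```bash
mkdir -p pics
python3 - <<'E'
from workcell import status, viewer, manip
import cv2, numpy as np
o=status.get_obs()
for k in o: print(k,np.round(o[k],4).tolist())
print(manip.tip_extent)
for n in ("top","side"):
    cv2.imwrite(f"pics/{n}0.png",viewer.camera(n)[:,:,::-1])
    m=viewer.camera_model(n); print(n,{k:np.round(v,3).tolist() for k,v in m.items()})
E
```

```text
clock 0.0
joint_pos [-1.3616, 0.3329, -0.0647, 1.461, 0.0216, 1.3499, -0.0885]
joint_velocities [-0.0003, -0.0001, -0.0006, -0.0002, -0.0009, 0.0015, -0.0008]
tau [-0.0001, -62.5432, 0.049, -39.1621, 0.0162, 0.0095, 0.0]
position [0.1435, 0.6079, 0.2445]
ee_rot [0.1156, 0.9933, -0.0007, -0.0001]
ft_force [-0.1816, 0.2119, 0.002]
torque [-0.0127, 0.0042, 0.0057]
grasp_force 0.0
grip_width 1.0021
0.014
top {'fx': 598.82, 'fy': 598.82, 'cx': 320.726, 'cy': 242.462, 'R': [[-0.04, -0.999, 0.002], [-0.976, 0.039, -0.213], [0.213, -0.01, -0.977]], 't': [-0.001, 0.598, 0.927]}
side {'fx': 436.806, 'fy': 436.806, 'cx': 319.406, 'cy': 237.205, 'R': [[-0.936, -0.351, 0.014], [-0.199, 0.497, -0.845], [0.29, -0.794, -0.535]], 't': [0.535, 0.2, 0.587]}
```

View pics/top0.png

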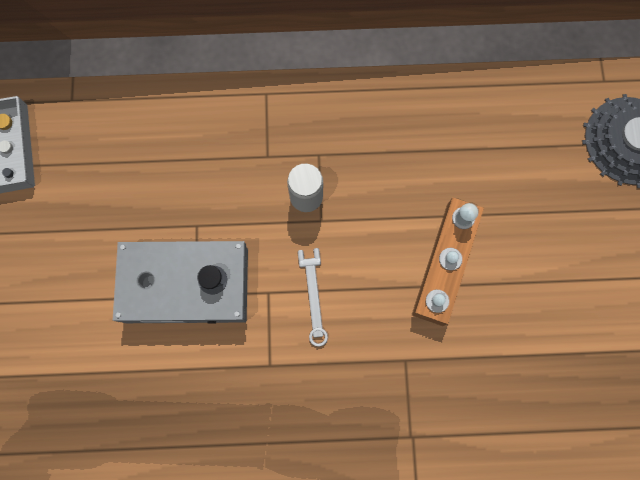

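View pics/side0.png

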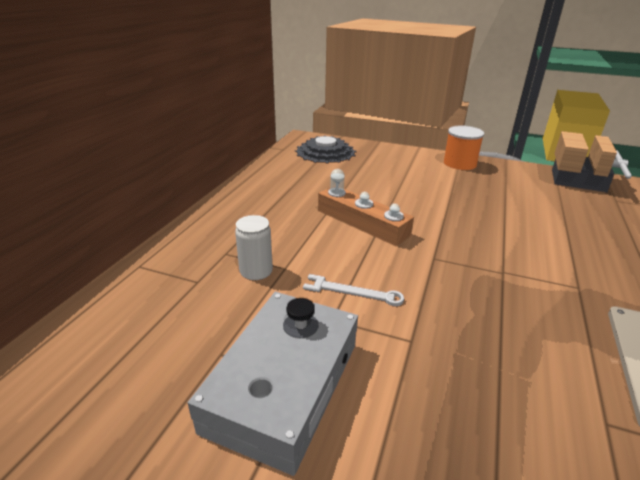

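The top view shows the tester on the left, with the socket at about (146,280) and the key top at (210,277). The rack is on the right: tall bulb flange at about (464,218) with its dome at (468,213), and small bulb flanges at (451,260) and (437,301).

```bash
cat > h.py <<'E'
from workcell import status, viewer, manip
import cv2, numpy as np
from scipy.spatial.transform import Rotation as Ro
def ray(m,u,v,z):
    R=np.array(m["R"]);t=np.array(m["t"]);c=-R.T@t
    d=R.T@np.array([(u-m["cx"])/m["fx"],(v-m["cy"])/m["fy"],1.])
    return c+d*(z-c[2])/d[2]
def totool(p,o):
    return Ro.from_quat(o["ee_rot"]).inv().apply(np.array(p)-o["position"])
E
python3 - <<'E'
from h import *
m=viewer.camera_model("top")
for n,u,v,z in [("dome",468,214,.088),("flange",464,218,.049),("sb1",451,260,.049),("sb2",437,301,.049),("sock",146,280,.06),("key",210,277,.094),("c1",122,246,.06),("c2",239,246,.06),("c3",118,316,.06),("c4",237,314,.06),("can",305,180,.1)]:
    p=ray(m,u,v,z); print(n,p.round(4),np.hypot(*p[:2]).round(3))
o=status.get_obs(); R=Ro.from_quat(o["ee_rot"]).as_matrix(); print(R.round(3))
m=viewer.camera_model("wrist"); print(m, (-np.array(m["R"]).T@m["t"]).round(3))
E
```

```text
dome [ 0.6301 -0.267   0.088 ] 0.684
flange [ 0.6335 -0.27    0.049 ] 0.689
sb1 [ 0.562  -0.2416  0.049 ] 0.612
sb2 [ 0.4944 -0.2126  0.049 ] 0.538
sock [0.5465 0.264  0.06  ] 0.607
key [0.5417 0.153  0.094 ] 0.563
c1 [0.6052 0.3051 0.06  ] 0.678
c2 [0.5975 0.111  0.06  ] 0.608
c3 [0.4893 0.308  0.06  ] 0.578
c4 [0.4849 0.1154 0.06  ] 0.498
can [ 0.6948 -0.003   0.1   ] 0.695
[[-0.973  0.23  -0.   ]
 [ 0.23   0.973 -0.001]
 [-0.    -0.001 -1.   ]]
{'fx': 375.18475986109615, 'fy': 375.18475986109615, 'cx': 324.3801051196892, 'cy': 240.69797862891716, 'R': array([[ 2.29900189e-01,  9.73214135e-01, -3.88004322e-04],
       [ 9.21769306e-01, -2.17619551e-01,  3.20909765e-01],
       [ 3.12229482e-01, -7.41348660e-02, -9.47109694e-01]]), 't': array([-0.62572584, -0.04184148,  0.3804884 ])} [0.064 0.628 0.374]
```

{"fn": "play_rows", "kwargs": {"plan": [0, 0, 0, -0.114, -0.075, 0, 1, 0, 0, 0, -0.114, -0.075, 0, 1, 0, 0, 0, -0.228, -0.15, 0, 1, 0, 0, 0, -0.228, -0.15, 0, 1, 0, 0, 0, -0.228, -0.15, 0, 1, 0, 0, 0, -0.34, -0.225, 0, 1, 0, 0, 0, -0.34, -0.225, 0, 1, 0, 0, 0, -0.34, -0.225, 0, 1, 0, 0, 0, -0.457, -0.301, 0, 1, 0, 0, 0, -0.457, -0.301, 0, 1, 0, 0, 0, -0.457, -0.301, 0, 1, 0, 0, 0, -0.457, -0.301, 0, 1, 0, 0, 0, -0.457, -0.301, 0, 1]}}

```text
clock: 1.72
position: [0.518, 0.2124, 0.2451]
ee_rot: [0.114, 0.993, 0.0, -0.0]
ft_force: [0.0, 0.1, 0.0]
grip_width: 0.999
grasp_force: 0.0
```

Run:
```python
from h import *
import json
o=status.get_obs(); m=viewer.camera_model("wrist"); im=viewer.camera("wrist")
cv2.imwrite("pics/w1.png",im[:,:,::-1])
json.dump({k:np.array(v).tolist() for k,v in m.items()},open("w1.json","w"))
print(np.round(o["position"],4),np.round(o["ee_rot"],4),np.round(o["joint_pos"],2))
```

```text
[0.518  0.2124 0.2451] [ 1.142e-01  9.935e-01  3.000e-04 -5.000e-04] [-0.74  0.19  0.31  1.65 -0.06  1.31  0.92]
```

View pics/w1.png

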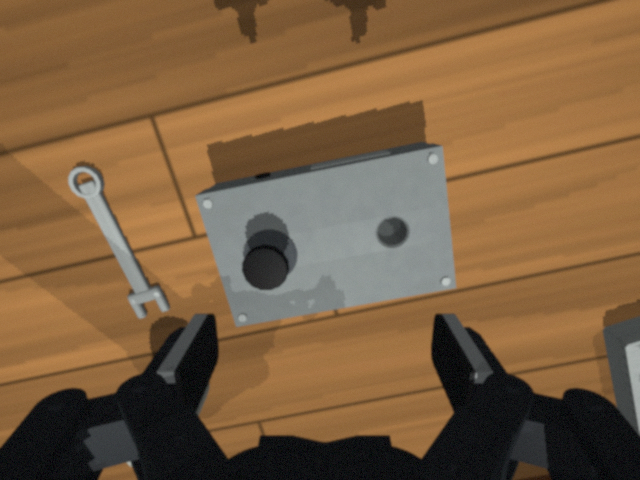

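The wrist view shows the socket at about (393,232) and the key top at about (266,268). I'll refine both.

Run:
```python
from h import *
import json
m=json.load(open("w1.json")); im=cv2.imread("pics/w1.png"); g=cv2.cvtColor(im,cv2.COLOR_BGR2GRAY)
def blob(u,v,r,th):
    s=g[v-r:v+r,u-r:u+r]; b=(s<th).astype(np.uint8)
    cs,_=cv2.findContours(b,cv2.RETR_EXTERNAL,cv2.CHAIN_APPROX_NONE)
    c=max(cs,key=cv2.contourArea); e=cv2.fitEllipse(cv2.convexHull(c)); return e[0][0]+u-r,e[0][1]+v-r,e[1]
for th in (35,45,55): 
    u,v,s=blob(266,268,30,th); k=ray(m,u,v,.094); print("key",th,u,v,s,k.round(4))
for th in (70,90,105):
    u,v,s=blob(393,232,24,th); q=ray(m,u,v,.06); print("sock",th,u,v,s,q.round(4))
print(np.linalg.norm((q-k)[:2]))
o=status.get_obs(); print(totool([.60,-.255,.23],o).round(3))
```

```text
key 35 265.56227684020996 264.52783584594727 (41.6645393371582, 43.231117248535156) [0.5392 0.1602 0.094 ]
key 45 266.7443313598633 258.5431308746338 (46.67234802246094, 58.81501770019531) [0.5345 0.1626 0.094 ]
key 55 266.43726921081543 257.975305557251 (47.34486770629883, 62.411102294921875) [0.534  0.1625 0.094 ]
sock 70 392.59959602355957 231.55213165283203 (24.310890197753906, 27.78646469116211) [0.5468 0.2685 0.06  ]
sock 90 392.43087577819824 231.6081428527832 (26.936124801635742, 29.70522117614746) [0.5469 0.2684 0.06  ]
sock 105 392.4408531188965 231.65603256225586 (29.026485443115234, 31.425628662109375) [0.5469 0.2684 0.06  ]
0.10669469902925854
[-0.186 -0.437  0.015]
```

{"fn": "play_rows", "kwargs": {"plan": [0, 0, 2, -0.046, -0.11, 0.004, 1, 0, 0, 2, -0.046, -0.11, 0.004, 1, 0, 0, 4, -0.093, -0.218, 0.008, 1, 0, 0, 4, -0.093, -0.218, 0.008, 1, 0, 0, 6, -0.14, -0.328, 0.012, 1, 0, 0, 6, -0.14, -0.328, 0.012, 1, 0, 0, 9, -0.186, -0.437, 0.015, 1, 0, 0, 9, -0.186, -0.437, 0.015, 1, 0, 0, 9, -0.186, -0.437, 0.015, 1, 0, 0, 9, -0.186, -0.437, 0.015, 1, 0, 0, 9, -0.186, -0.437, 0.015, 1, 0, 0, 9, -0.186, -0.437, 0.015, 1]}}

```text
clock: 3.28
position: [0.6003, -0.256, 0.2305]
ee_rot: [0.192, 0.981, 0.0, 0.0]
ft_force: [-0.3, -0.0, -0.9]
grip_width: 0.999
grasp_force: 0.0
```

Run:
```python
from h import *
import json
o=status.get_obs(); m=viewer.camera_model("wrist"); im=viewer.camera("wrist")
cv2.imwrite("pics/w2.png",im[:,:,::-1])
json.dump({k:np.array(v).tolist() for k,v in m.items()},open("w2.json","w"))
print(np.round(o["position"],4),np.round(o["ee_rot"],4),np.round(o["joint_pos"],2),np.abs(o["joint_velocities"]).max())
```

```text
[ 0.6003 -0.256   0.2305] [1.921e-01 9.814e-01 4.000e-04 2.000e-04] [-0.11  0.44  0.61  1.43 -0.25  1.35  1.7 ] 0.005986086690380759
```

View pics/w2.png

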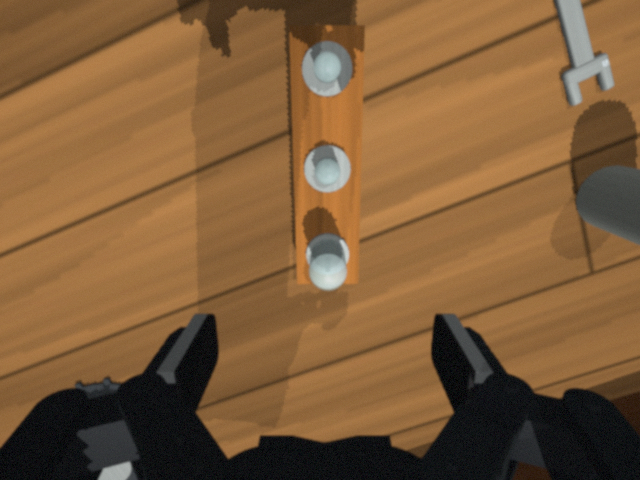

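The wrist view shows the tall bulb with its dome centre at (328,271) and its flange at about (327.5,254). The small flanges are at (327,168) and (327,69), and the rack is vertical in the image.

Run:
```python
from h import *
import json
m=json.load(open("w2.json"));o=status.get_obs()
for n,u,v,z in [("dome",328,271,.086),("flange",327.5,254,.049),("s1",327,169,.049),("s2",327,69,.049)]:
    p=ray(m,u,v,z);print(n,p.round(4),totool(p,o).round(4))
print(totool([.6335,-.27,.068],o).round(4))
```

```text
dome [ 0.6347 -0.2654  0.086 ] [-0.0353  0.0046  0.1445]
flange [ 0.6344 -0.2653  0.049 ] [-0.035   0.0045  0.1815]
s1 [ 0.5651 -0.2378  0.049 ] [0.0396 0.0039 0.1815]
s2 [ 0.4956 -0.2097  0.049 ] [0.1146 0.0037 0.1815]
[-3.590e-02 -1.000e-04  1.625e-01]
```

Run:
```python
from h import *
import json
m=json.load(open("w2.json"));o=status.get_obs()
R=Ro.from_quat(o["ee_rot"])
for p in ([0,0,0],[0,0,.0],[0,.0425,0],[0,-.0425,0],[0,0,.14]):
    c=np.array(m["R"])@(R.apply(p)+o["position"])+m["t"];print(p,c.round(3),m["fx"]*c[0]/c[2]+m["cx"],m["fy"]*c[1]/c[2]+m["cy"])
print((np.array(m["R"])@R.as_matrix()).round(4))
```

```text
[0, 0, 0] [-0.002  0.037  0.149] 320.51448192397726 333.7656664484632
[0, 0, 0.0] [-0.002  0.037  0.149] 320.51448192397726 333.7656664484632
[0, 0.0425, 0] [0.041 0.037 0.149] 427.78769544109724 333.7259935288333
[0, -0.0425, 0] [-0.044  0.037  0.149] 213.17279448834012 333.80536469184506
[0, 0, 0.14] [-0.002 -0.008  0.281] 322.1344479316896 229.9825688808161
[[ 3.000e-04  1.000e+00 -1.100e-03]
 [-9.472e-01 -1.000e-04 -3.207e-01]
 [-3.207e-01  1.100e-03  9.472e-01]]
```

{"fn": "play_rows", "kwargs": {"plan": [0, 0, 0, -0.035, 0.002, 0.03, 0.75, 0, 0, 0, -0.035, 0.002, 0.06, 0.75, 0, 0, 0, -0.035, 0.002, 0.09, 0.75, 0, 0, 0, -0.035, 0.002, 0.12, 0.75, 0, 0, 0, -0.035, 0.002, 0.145, 0.75, 0, 0, 0, -0.035, 0.002, 0.16, 0.75, 0, 0, 0, -0.035, 0.002, 0.16, 0.75, 0, 0, 0, -0.035, 0.002, 0.16, 0.75], "squeeze": 25}}

```text
clock: 4.32
position: [0.6336, -0.2693, 0.0715]
ee_rot: [0.193, 0.981, -0.0, 0.001]
ft_force: [-0.7, 0.4, 0.6]
grip_width: 0.748
grasp_force: 0.0
```

Run:
```python
from h import *
import json
m=viewer.camera_model("wrist"); im=viewer.camera("wrist"); cv2.imwrite("pics/w3.png",im[:,:,::-1])
```

```text
(no output)
```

View pics/w3.png

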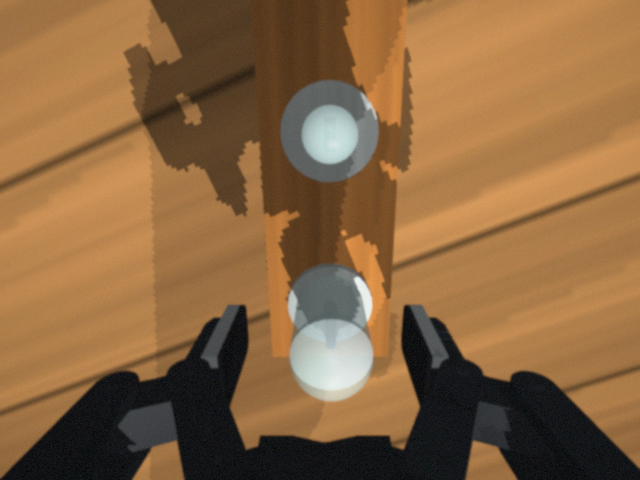

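The bulb is centred at column 331 and the fingers at 325, about 2.2 mm off in tool +y. The fore-aft position is right.

{"fn": "play_rows", "kwargs": {"plan": [0, 0, 0, 0, 0.002, 0.001, 0.75, 0, 0, 0, 0, 0.002, 0.001, 0.5, 0, 0, 0, 0, 0.002, 0.001, 0.4, 0, 0, 0, 0, 0.002, 0.001, 0.2, 0, 0, 0, 0, 0.002, 0.001, 0.2, 0, 0, 0, 0, 0.002, 0.001, 0.2, 0, 0, 0, 0, 0.002, 0.001, 0.2], "squeeze": 25}}

```text
clock: 5.25
position: [0.6338, -0.2673, 0.0694]
ee_rot: [0.193, 0.981, 0.0, 0.0]
ft_force: [-0.3, 0.5, 2.9]
grip_width: 0.346
grasp_force: 24.7
```

{"fn": "play_rows", "kwargs": {"plan": [0, 0, 0, 0, 0, -0.01, 0.2, 0, 0, 0, 0, 0, -0.03, 0.2, 0, 0, 0, 0, 0, -0.06, 0.2, 0, 0, 0, 0, 0, -0.09, 0.2, 0, 0, 0, 0, 0, -0.12, 0.2, 0, 0, 0, 0.02, 0.028, -0.13, 0.2, 0, 0, 0, 0.05, 0.07, -0.13, 0.2, 0, 0, 0, 0.083, 0.115, -0.13, 0.2, 0, 0, 0, 0.116, 0.161, -0.13, 0.2, 0, 0, 0, 0.15, 0.207, -0.13, 0.2, 0, 0, 0, 0.183, 0.254, -0.13, 0.2, 0, 0, 0, 0.216, 0.3, -0.13, 0.2, 0, 0, 0, 0.249, 0.345, -0.13, 0.2, 0, 0, 0, 0.283, 0.392, -0.13, 0.2, 0, 0, 0, 0.31, 0.43, -0.13, 0.2, 0, 0, 0, 0.3325, 0.461, -0.13, 0.2, 0, 0, 0, 0.3325, 0.461, -0.13, 0.2, 0, 0, 0, 0.3325, 0.461, -0.13, 0.2, 0, 0, 0, 0.3325, 0.461, -0.13, 0.2, 0, 0, 0, 0.3325, 0.461, -0.13, 0.2]}}

```text
clock: 7.75
position: [0.5013, 0.2845, 0.1996]
ee_rot: [0.194, 0.981, 0.0, 0.0]
ft_force: [1.3, -1.0, 0.7]
grip_width: 0.343
grasp_force: 24.8
```

Run:
```python
from h import *
import json
o=status.get_obs(); m=viewer.camera_model("wrist"); im=viewer.camera("wrist")
cv2.imwrite("pics/w4.png",im[:,:,::-1])
json.dump({k:np.array(v).tolist() for k,v in m.items()},open("w4.json","w"))
print(np.round(o["position"],4),np.round(o["ee_rot"],4),np.round(o["joint_pos"],2),o["grasp_force"],totool([.547,.266,.060],o))
```

```text
[0.5013 0.2845 0.1996] [1.94e-01 9.81e-01 1.00e-04 1.00e-04] [-0.9   0.26  0.36  1.67 -0.1   1.23  0.66] 24.799805469810963 [-0.04928297  0.00026548  0.13960559]
```

View pics/w4.png

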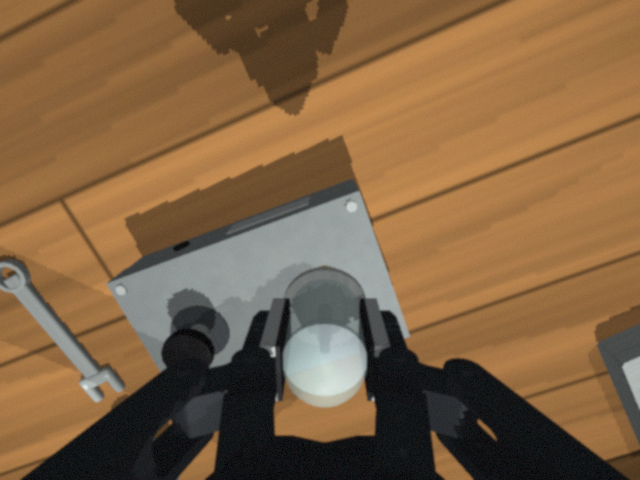

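The bulb hides the socket, and the view opens toward tool +x, so I'll back off along tool -x.

{"fn": "play_rows", "kwargs": {"plan": [0, 0, 0, -0.03, 0, 0, 0.2, 0, 0, 0, -0.06, 0, 0, 0.2, 0, 0, 0, -0.09, 0, 0, 0.2, 0, 0, 0, -0.105, 0, 0, 0.2, 0, 0, 0, -0.105, 0, 0, 0.2, 0, 0, 0, -0.105, 0, 0, 0.2, 0, 0, 0, -0.105, 0, 0, 0.2]}}

```text
clock: 8.68
position: [0.5972, 0.2465, 0.1995]
ee_rot: [0.193, 0.981, 0.0, -0.0]
ft_force: [0.8, 0.4, -0.2]
grip_width: 0.346
grasp_force: 24.8
```

Run:
```python
from h import *
import json
o=status.get_obs(); m=viewer.camera_model("wrist"); im=viewer.camera("wrist")
cv2.imwrite("pics/w5.png",im[:,:,::-1])
json.dump({k:np.array(v).tolist() for k,v in m.items()},open("w5.json","w"))
print(np.round(o["position"],4),np.round(o["ee_rot"],4),o["grasp_force"],totool([.547,.266,.060],o))
```

```text
[0.5972 0.2465 0.1995] [ 1.925e-01  9.813e-01  3.000e-04 -2.000e-04] 24.814223125576973 [ 0.05377216 -0.00103694  0.13951331]
```

View pics/w5.png

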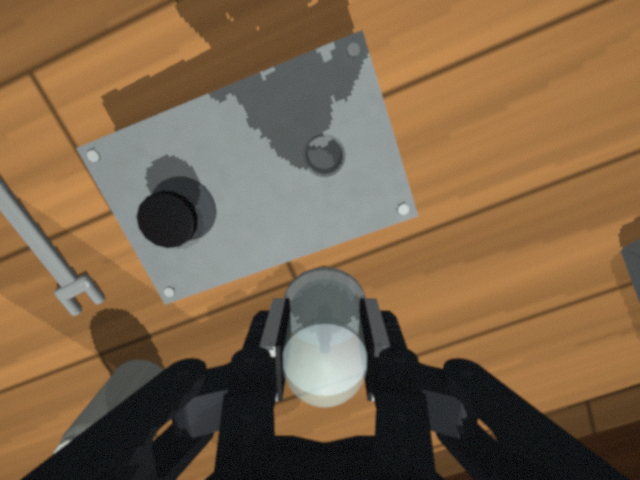

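The socket is at about (324.5,155). The held bulb's dome is at (325,363) and its axis is around column 324.5–325, so it is already aligned sideways. I'll now work out the fore-aft distance.

Run:
```python
from h import *
import json
m=json.load(open("w5.json"));o=status.get_obs()
im=cv2.imread("pics/w5.png"); g=cv2.cvtColor(im,cv2.COLOR_BGR2GRAY)
for v in range(128,182,2): print(v,g[v,322:328].mean().round(0),end="; ")
print()
for u in range(298,352,2): print(u,g[153:158,u].mean().round(0),end="; ")
print()
for v in range(310,412,3): print(v,g[v,322:328].mean().round(0),end="; ")
print()
for v in (153,155,157):
    p=ray(m,324.5,v,.06);print("sock",v,p.round(4),totool(p,o).round(4))
P=o["position"]
for v in (361,363,365):
    p=ray(m,325,v,P[2]+.0166);print("dome",v,totool(p,o).round(4))
p=ray(m,167,219,.094);print("key",p.round(4),totool(p,o).round(4))
# flange ring far/near edge, model vs image (top face z tool .0204)
R=Ro.from_quat(o["ee_rot"])
for q in ([.019,0,.0204],[0,.019,.0204],[0,-.019,.0204],[-.015,0,-.0166],[.015,0,-.0166]):
    c=np.array(m["R"])@(R.apply(q)+P)+m["t"];print(q,(m["fx"]*c[0]/c[2]+m["cx"]).round(1),(m["fy"]*c[1]/c[2]+m["cy"]).round(1))
```

```text
128 94.0; 130 114.0; 132 137.0; 134 124.0; 136 120.0; 138 130.0; 140 129.0; 142 128.0; 144 124.0; 146 99.0; 148 74.0; 150 82.0; 152 88.0; 154 92.0; 156 92.0; 158 91.0; 160 92.0; 162 92.0; 164 91.0; 166 91.0; 168 80.0; 170 66.0; 172 69.0; 174 94.0; 176 120.0; 178 151.0; 180 152.0; 
298 90.0; 300 91.0; 302 88.0; 304 80.0; 306 65.0; 308 80.0; 310 91.0; 312 93.0; 314 94.0; 316 92.0; 318 91.0; 320 94.0; 322 93.0; 324 92.0; 326 92.0; 328 88.0; 330 86.0; 332 75.0; 334 70.0; 336 70.0; 338 70.0; 340 62.0; 342 80.0; 344 115.0; 346 146.0; 348 152.0; 350 153.0; 
310 88.0; 313 87.0; 316 89.0; 319 86.0; 322 91.0; 325 148.0; 328 156.0; 331 158.0; 334 160.0; 337 162.0; 340 163.0; 343 166.0; 346 170.0; 349 173.0; 352 180.0; 355 194.0; 358 199.0; 361 205.0; 364 209.0; 367 213.0; 370 214.0; 373 214.0; 376 215.0; 379 215.0; 382 217.0; 385 216.0; 388 221.0; 391 224.0; 394 219.0; 397 190.0; 400 182.0; 403 181.0; 406 165.0; 409 121.0; 
sock 153 [0.5454 0.2692 0.06  ] [0.0566 0.0014 0.1395]
sock 155 [0.5467 0.2687 0.06  ] [0.0553 0.0014 0.1395]
sock 157 [0.548  0.2682 0.06  ] [0.0539 0.0014 0.1395]
dome 361 [-0.0004  0.0014 -0.0166]
dome 363 [-0.0012  0.0014 -0.0166]
dome 365 [-0.002   0.0014 -0.0166]
key [0.5425 0.1603 0.094 ] [ 0.0182 -0.1005  0.1055]
[0.019, 0, 0.0204] 321.5 269.6
[0, 0.019, 0.0204] 364.1 308.7
[0, -0.019, 0.0204] 279.2 308.7
[-0.015, 0, -0.0166] 321.1 394.7
[0.015, 0, -0.0166] 320.9 323.0
```

Run:
```python
import cv2
im=cv2.imread("pics/w5.png")
cv2.imwrite("pics/w5c.png",cv2.resize(im[115:195,284:364],None,fx=7,fy=7,interpolation=cv2.INTER_CUBIC))
```

```text
(no output)
```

View pics/w5c.png

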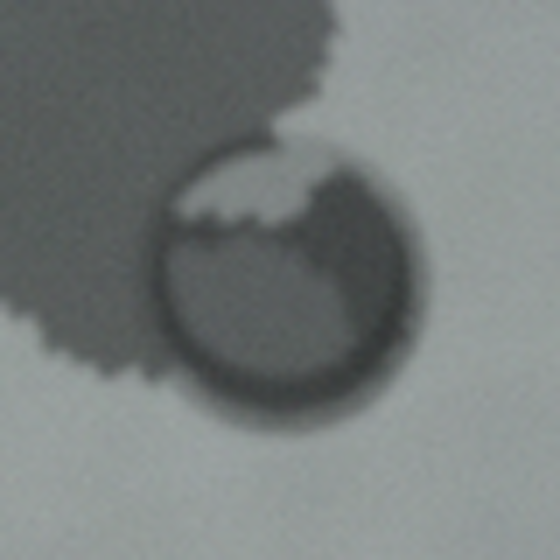

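The socket rim centre is at (325.3,155.3), which gives tool offsets dx ≈ 0.055 and dy ≈ 0.0005. I'll move over it and lower to just above the mouth.

{"fn": "play_rows", "kwargs": {"plan": [0, 0, 0, 0.02, 0, 0, 0.2, 0, 0, 0, 0.04, 0.0005, 0.01, 0.2, 0, 0, 0, 0.055, 0.0005, 0.03, 0.2, 0, 0, 0, 0.055, 0.0005, 0.055, 0.2, 0, 0, 0, 0.055, 0.0005, 0.075, 0.2, 0, 0, 0, 0.055, 0.0005, 0.085, 0.2, 0, 0, 0, 0.055, 0.0005, 0.085, 0.2, 0, 0, 0, 0.055, 0.0005, 0.085, 0.2, 0, 0, 0, 0.055, 0.0005, 0.085, 0.2]}}

```text
clock: 9.85
position: [0.5477, 0.2671, 0.1151]
ee_rot: [0.193, 0.981, 0.001, 0.0]
ft_force: [-0.1, 0.3, -0.8]
grip_width: 0.342
grasp_force: 24.8
```

Run:
```python
from h import *
o=status.get_obs(); print(np.round(o["position"],4),o["ft_force"])
R=Ro.from_quat([.1925,.9813,.0003,-.0002]); print("reached from w5, tool:",R.inv().apply(np.array(o["position"])-[.5972,.2465,.1995]).round(4))
```

```text
[0.5477 0.2671 0.1151] [-0.11109435  0.32561696 -0.82617896]
reached from w5, tool: [0.0536 0.0003 0.0844]
```

{"fn": "play_rows", "kwargs": {"plan": [0, 0, 0, 0.001, 0, 0.002, 0.2, 0, 0, 0, 0.001, 0, 0.005, 0.2, 0, 0, 0, 0.001, 0, 0.008, 0.2, 0, 0, 0, 0.001, 0, 0.011, 0.2, 0, 0, 0, 0.001, 0, 0.014, 0.2, 0, 0, 0, 0.001, 0, 0.014, 0.2, 0, 0, 0, 0.001, 0, 0.014, 0.2]}}

```text
clock: 10.72
position: [0.5464, 0.2673, 0.1004]
ee_rot: [0.193, 0.981, 0.0, 0.0]
ft_force: [-1.1, -0.9, -0.0]
grip_width: 0.341
grasp_force: 24.8
```

{"fn": "play_rows", "kwargs": {"plan": [0, 0, 0, 0, 0, 0.003, 0.2, 0, 0, 0, 0, 0, 0.006, 0.2, 0, 0, 0, 0, 0, 0.009, 0.2, 0, 0, 0, 0, 0, 0.012, 0.2, 0, 0, 0, 0, 0, 0.0135, 0.2, 0, 0, 0, 0, 0, 0.0135, 0.2, 0, 0, 0, 0, 0, 0.0135, 0.2]}}

```text
clock: 11.6
position: [0.5465, 0.2673, 0.0869]
ee_rot: [0.193, 0.981, 0.0, 0.0]
ft_force: [-0.2, -0.7, -0.4]
grip_width: 0.347
grasp_force: 24.8
```

{"fn": "play_rows", "kwargs": {"plan": [0, 0, 0, 0, 0, 0.001, 0.2, 0, 0, 0, 0, 0, 0.002, 0.2, 0, 0, 0, 0, 0, 0.0025, 0.2, 0, 0, 0, 0, 0, 0.0025, 0.2, 0, 0, 0, 0, 0, 0.0025, 0.2]}}

```text
clock: 12.22
position: [0.5463, 0.2673, 0.0844]
ee_rot: [0.193, 0.981, 0.0, -0.0]
ft_force: [-0.9, -0.9, 2.7]
grip_width: 0.345
grasp_force: 25.0
```

Contact shows as 2.7 N up at the expected seated height, so I'll release and rise.

{"fn": "play_rows", "kwargs": {"plan": [0, 0, 0, 0, 0, 0, 0.4, 0, 0, 0, 0, 0, 0, 0.5, 0, 0, 0, 0, 0, 0, 0.7, 0, 0, 0, 0, 0, 0, 0.75, 0, 0, 0, 0, 0, -0.02, 0.75, 0, 0, 0, 0, 0, -0.06, 0.75, 0, 0, 0, 0, 0, -0.1, 0.75, 0, 0, 0, -0.03, 0, -0.115, 0.75, 0, 0, 0, -0.06, 0, -0.115, 0.75, 0, 0, 0, -0.06, 0, -0.115, 0.75, 0, 0, 0, -0.06, 0, -0.115, 0.75, 0, 0, 0, -0.06, 0, -0.115, 0.75]}}

```text
clock: 13.72
position: [0.6012, 0.2454, 0.1997]
ee_rot: [0.193, 0.981, 0.0, -0.0]
ft_force: [0.4, 0.1, 0.1]
grip_width: 0.75
grasp_force: 0.0
```

Run:
```python
from h import *
import json
o=status.get_obs(); m=viewer.camera_model("wrist"); im=viewer.camera("wrist")
cv2.imwrite("pics/w6.png",im[:,:,::-1])
json.dump({k:np.array(v).tolist() for k,v in m.items()},open("w6.json","w"))
print(np.round(o["position"],4),np.round(o["ee_rot"],4),o["grasp_force"],np.round(o["joint_pos"],2))
```

```text
[0.6012 0.2454 0.1997] [ 1.926e-01  9.813e-01  3.000e-04 -1.000e-04] 0.0 [-0.76  0.43  0.41  1.47 -0.17  1.28  0.85]
```

View pics/w6.png

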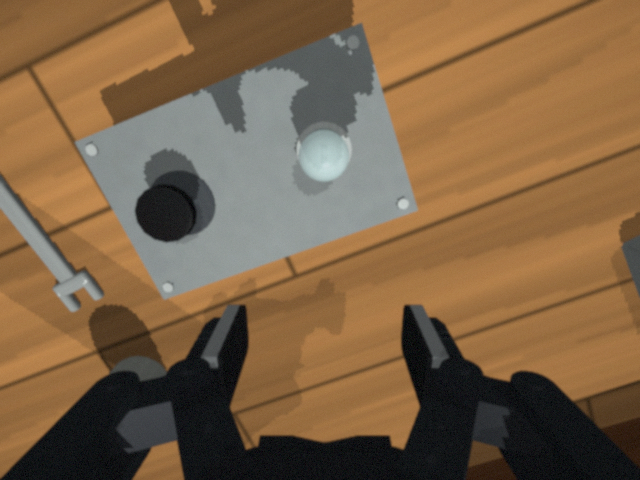

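The bulb is seated: its flange lies on the tester top around a dome at (324,155), and the 51 px flange width matches that height. The key top is at (165,213). I'll shut the fingers and move above the key.

{"fn": "play_rows", "kwargs": {"plan": [0, 0, 0, 0.006, -0.026, 0, 0.5, 0, 0, 0, 0.011, -0.051, 0, 0.3, 0, 0, 0, 0.017, -0.077, 0, 0.1, 0, 0, 0, 0.022, -0.1025, 0, 0, 0, 0, 0, 0.022, -0.1025, 0.025, 0, 0, 0, 0, 0.022, -0.1025, 0.05, 0, 0, 0, 0, 0.022, -0.1025, 0.075, 0, 0, 0, 0, 0.022, -0.1025, 0.08, 0, 0, 0, 0, 0.022, -0.1025, 0.08, 0, 0, 0, 0, 0.022, -0.1025, 0.08, 0, 0, 0, 0, 0.022, -0.1025, 0.08, 0]}}

```text
clock: 15.15
position: [0.5431, 0.1583, 0.1201]
ee_rot: [0.193, 0.981, 0.0, 0.001]
ft_force: [-0.6, 0.4, 0.9]
grip_width: -0.002
grasp_force: 0.0
```

Run:
```python
from h import *
o=status.get_obs(); im=viewer.camera("wrist")
cv2.imwrite("pics/w7.png",im[:,:,::-1])
print(np.round(o["position"],4),o["ft_force"])
```

```text
[0.5431 0.1583 0.1201] [-0.5692508   0.38215341  0.86228784]
```

View pics/w7.png

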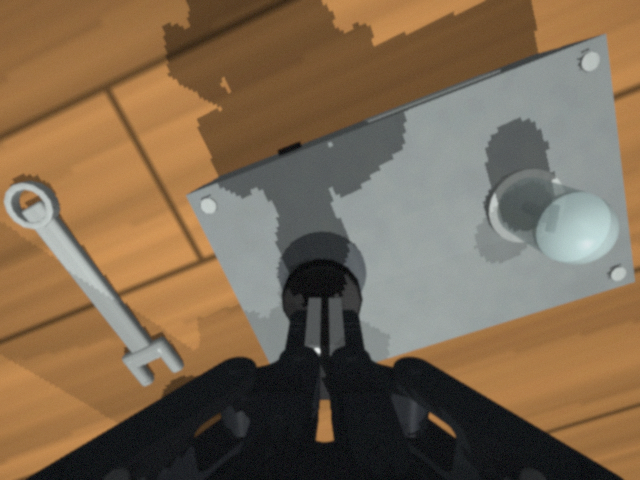

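The shut fingertips are centred over the key (key column about 322, fingers 325). I'll lower in small steps and watch the force.

{"fn": "play_rows", "kwargs": {"plan": [0, 0, 0, 0, -0.0005, 0.003, 0, 0, 0, 0, 0, -0.0005, 0.006, 0, 0, 0, 0, 0, -0.0005, 0.009, 0, 0, 0, 0, 0, -0.0005, 0.012, 0, 0, 0, 0, 0, -0.0005, 0.014, 0, 0, 0, 0, 0, -0.0005, 0.014, 0, 0, 0, 0, 0, -0.0005, 0.014, 0]}}

```text
clock: 16.08
position: [0.5425, 0.1576, 0.1054]
ee_rot: [0.193, 0.981, 0.0, -0.0]
ft_force: [-2.2, -0.8, 3.8]
grip_width: 0.001
grasp_force: 2.1
```

{"fn": "play_rows", "kwargs": {"plan": [0, 0, 0, 0, 0, 0.001, 0, 0, 0, 0, 0, 0, 0.002, 0, 0, 0, 0, 0, 0, 0.003, 0, 0, 0, 0, 0, 0, 0.004, 0, 0, 0, 0, 0, 0, 0.005, 0, 0, 0, 0, 0, 0, 0.005, 0, 0, 0, 0, 0, 0, 0.005, 0]}}

```text
clock: 16.95
position: [0.5425, 0.1576, 0.1005]
ee_rot: [0.193, 0.981, 0.0, -0.0]
ft_force: [-2.9, -0.6, 6.7]
grip_width: 0.001
grasp_force: 3.5
```

Run:
```python
from h import *
f=[];z=[]
for i in range(8):
    viewer.camera("wrist"); o=status.get_obs(); f.append(o["ft_force"][2]); z.append(o["position"][2])
print(np.round(f,1),np.mean(f),np.round(z,4),o["grasp_force"])
im=viewer.camera("side"); cv2.imwrite("pics/s8.png",cv2.resize(im[220:440,180:400,::-1],None,fx=2.7,fy=2.7))
```

```text
[7.2 7.  7.5 6.2 6.8 6.5 6.2 7.1] 6.825159976293779 [0.1005 0.1005 0.1005 0.1005 0.1005 0.1005 0.1005 0.1005] 3.497912831080612
```

Force puts the travel at about 6 mm and position at about 7.5 mm. I'll press 1 mm more to centre it, and hold.

{"fn": "play_rows", "kwargs": {"plan": [0, 0, 0, 0, 0, 0.0005, 0, 0, 0, 0, 0, 0, 0.001, 0, 0, 0, 0, 0, 0, 0.001, 0, 0, 0, 0, 0, 0, 0.001, 0, 0, 0, 0, 0, 0, 0.001, 0, 0, 0, 0, 0, 0, 0.001, 0, 0, 0, 0, 0, 0, 0.001, 0]}}

```text
clock: 18.27
position: [0.5425, 0.1576, 0.0996]
ee_rot: [0.193, 0.981, 0.0, -0.0]
ft_force: [-4.2, -0.9, 7.7]
grip_width: -0.003
grasp_force: 3.8
```

Run:
```python
from h import *
f=[]
for i in range(6):
    viewer.camera("wrist"); o=status.get_obs(); f.append(o["ft_force"][2])
print(np.mean(f),np.round(o["position"],4))
print(manip.hand_in())
```

```text
7.351776738994769 [0.5425 0.1576 0.0996]
the job is handed in; nothing more can be done
None
```

The bulb is seated in the tester socket and released, and I handed the job in with the fingertips holding the test key about half way down: 7–8 mm of travel at about 7.4 N, estimated from force and position. The hand-in call returned no verdict.

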